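# Press the stop bar's two pins home on the welding fixture plate

## Robot

A 7-joint arm with a two-finger parallel gripper is mounted at the origin on the work surface. World frame = base frame: x ahead of the robot, y to its left, z up, the work surface at z = 0. Lengths are in m, angles in rad, forces in N, time in s.
With the tool pointing down it reaches from about 0.35 to 0.9 m from the base axis. Payload 19.9 kg.
Tool frame: the origin (TCP) lies on the centre line of the jaws, within the pads' length; the fingertips stand 11 mm ahead of it and the grasp point (between the pads) lies 8 mm behind it; z points along the fingers, y is the line along which they close (so a half turn about z gives the same grasp; the last joint's range is limited). The gripper opens to 94 mm and grips with 3 to 60 N. Pads are 16 mm wide; open, the fingers measure 119 mm over their backs; the gripper's body (75 mm by 177 mm) begins 78 mm behind the grasp point.
Start: joints at [-1.375, 0.417, -0.01, 1.614, 0.005, 1.111, -0.053], TCP at [0.147, 0.607, 0.216] pointing down, gripper open.
Joint ranges: [-2.81, 2.81], [-0.39, 2.02], [-1.27, 1.25], [0.06, 2.57], [-1.19, 4.33], [0.19, 2], [-2.82, 2.82]. Speed limits (rad/s): [1.89, 1.89, 2.39, 2.39, 3.01, 3.01, 3.01].

## Interface

Orientations are given as a unit quaternion [x, y, z, w].
In Python, from station import r, eyes gives the robot as it stands.
- The arm moves only by the tool arm_command, never from a script. Its argument "targets" is a list of rows, each a list of 4 numbers: the shift along the world's x, y, z in cm, then the turn about the world's z in degrees. In form: [[dx, dy, dz, roll], ...]. A call has exactly 8 rows; each row is the pose to reach, as a shift and turn from the pose commanded when the call began; what a row does not reach only later rows make up. A row lasts 1/10 s, in which the tool goes at most 50 mm and 8.59 degrees, less where a joint would pass 70% of its speed; a pose out of reach is approached as far as the arm can. A call with a gripper value outside its range is refused whole. "gripper" is the closure, from -1 (fully open) to 1 (shut), set as the call begins (left out, the last holds). The fingers move at their own pace and stop on an object; "squeeze" is the grip in N (left out, the last holds). Time passes only in rows, so rows that repeat a pose let the fingers close, or fill a call up. It gives the time, the measured TCP pose, the force, the opening and the grip force at its end, in the units of the state.
- r.observe(): the state, without advancing time (a new reading comes with each control period).
- eyes.read_camera(name): name is "scene" or "top" or "wrist"; returns the picture (384x512x3 uint8, red, green, blue); there is no depth.
- eyes.camera_params(name): a dict with "mtx" (3x3 intrinsics, pixels), "origin" and "orientation" of the camera in the world; the wrist camera has in their place "hand_eye" (4x4, takes a point from camera to tool coordinates, whose origin is the TCP and whose axes are the flange's). Camera axes: x right, y down, z forward; pixel columns grow to the right and rows downward; lengths in m; the calibration is good to about 2 mm. A picture is of the moment at which its call begins: read the wrist's pose just before it. camera_params takes no time and is no camera call.
- r.hand_in(): hands the job in; it is judged then, once.
The state is a dict: "time_s": time; "q": joint angles; "joint_velocities": joint speeds; "joint_torque": joint torques, N m; "ee_pos": TCP position; "tool_rot": TCP orientation; "wrist_force": force on the tool from outside, world axes, zero at the start; "moment": the same for the moment, N m; "opening": opening from 0.0 (shut) to 1.0 (fully open); "finger_force": force on a finger pad.
Only numpy, scipy, OpenCV 4.12 (cv2) and the standard library are available. Lean on these libraries where they do the work, as an engineer would, in place of code of your own. Each camera call takes 0.05 s, during which the arm holds its last target. There are 200 camera calls.

## Task

The square tube is laid along the straight stop bar on the welding fixture plate. With closed fingertips and only light finger pressure, press the two pins of that straight bar down until their heads sit flat on it, then withdraw. Leave the tube where it lies, leave the pins of the L-shaped stop and the round stop standing up as they are, since those stops are still to be set, and disturb nothing else.

Things in the scene. Friction and masses are not known exactly. Their poses are not given: they have to be found in the camera images.
- fixture_plate: Steel welding fixture plate on four feet, 350 mm in its x by 500 mm in its y, its top 42 mm above the bench; holes of 22 mm every 50 mm. Origin: middle of the plate at bench height. It does not move.
- stop_bar: The straight stop bar: plain dark steel flat, 170 mm long in its x, 50 mm wide in its y, 12 mm thick, lying on the plate with its x running away from the robot. Origin: middle of its underside. Two pins stand in it, on its centre line 50 mm nearer (-x) and 50 mm farther (+x) than the origin. A square tube lies along its +y edge. The bar itself is fixed.
- bar_near_pin_top (a point): centre of the flat top of the straight bar's pin nearer the robot. Its knurled head is 34 mm in diameter and 12 mm high on a 21.6 mm shank; z up
- bar_far_pin_top (a point): centre of the flat top of the straight bar's pin farther from the robot. Its knurled head is 34 mm in diameter and 12 mm high on a 21.6 mm shank; z up, 100 mm from the other pin
- bar_near_pin (a joint): straight bar's nearer pin: height of the underside of its head above the seat, in m: 0 = fully home, head flat on the steel; about 0.012 to 0.022 at the start. A push of about 4 N slides it down its hole (O-ring drag), it stays where it is left, and stops solidly at 0, where 10 N is plenty; a fast knock (50 mm/s or more) or over 30 N of push is too hard; it can be drawn up to 0.035
- bar_far_pin (a joint): straight bar's farther pin: height of the underside of its head above the seat, in m: 0 = fully home, head flat on the steel; about 0.012 to 0.022 at the start. A push of about 4 N slides it down its hole (O-ring drag), it stays where it is left, and stops solidly at 0, where 10 N is plenty; a fast knock (50 mm/s or more) or over 30 N of push is too hard; it can be drawn up to 0.035
- tube: Loose square steel tube 30 x 30 mm, 180 mm long in its x, 0.35 kg, lying on the plate along the straight bar's +y edge, its near face 1 mm from the bar. Origin: middle of its underside.
- angle_stop: Flat L-shaped stop of the same dark steel, 12 mm thick: a leg 150 mm long in its x and 50 mm wide, and at its far end a foot out to 75 mm in its y. Origin: underside, middle of the long leg. Fixed. It has two pins of the same kind, both standing up.
- angle_corner_pin_top (a point): centre of the flat top of the pin at the corner of the L. Its knurled head is 34 mm in diameter and 12 mm high on a 21.6 mm shank; z up
- angle_near_pin_top (a point): centre of the flat top of the pin at the near end of the L's long leg. Its knurled head is 34 mm in diameter and 12 mm high on a 21.6 mm shank; z up
- angle_corner_pin (a joint): corner pin of the L-shaped stop: height of the underside of its head above the seat, in m: 0 = fully home, head flat on the steel; about 0.012 to 0.022 at the start. A push of about 4 N slides it down its hole (O-ring drag), it stays where it is left, and stops solidly at 0, where 10 N is plenty; a fast knock (50 mm/s or more) or over 30 N of push is too hard; it can be drawn up to 0.035
- angle_near_pin (a joint): near pin of the L-shaped stop: height of the underside of its head above the seat, in m: 0 = fully home, head flat on the steel; about 0.012 to 0.022 at the start. A push of about 4 N slides it down its hole (O-ring drag), it stays where it is left, and stops solidly at 0, where 10 N is plenty; a fast knock (50 mm/s or more) or over 30 N of push is too hard; it can be drawn up to 0.035
- round_stop: Round eccentric stop, a dark steel disc 70 mm in diameter and 12 mm thick. Origin: underside, on the axis of its single pin, 12 mm off the disc's centre. Fixed.
- round_pin_top (a point): centre of the flat top of the round stop's pin. Its knurled head is 34 mm in diameter and 12 mm high on a 21.6 mm shank; z up
- round_pin (a joint): round stop's pin: height of the underside of its head above the seat, in m: 0 = fully home, head flat on the steel; about 0.012 to 0.022 at the start. A push of about 4 N slides it down its hole (O-ring drag), it stays where it is left, and stops solidly at 0, where 10 N is plenty; a fast knock (50 mm/s or more) or over 30 N of push is too hard; it can be drawn up to 0.035
- angle_offcut: Loose offcut of 40 mm angle iron, 70 mm long, 40 mm high, on the plate beyond the stops. Origin: underside of its upright leg.
- spare_pin: Loose spare pin standing on its head (34 mm diameter, 57 mm high) on the near part of the plate. Origin: underside.
- magnet_square: Loose welding magnet, 70 x 70 x 20 mm triangular, lying on the plate beyond the stops. Origin: underside.
- spray_can: Loose spray can, 64 mm in diameter, 170 mm high, on the bench right of the plate. Origin: underside.
- hammer: Loose hammer lying on the bench left of the plate.
- wire_brush: Loose wire brush with wooden handle, 250 mm long, bristles up, on the bench left of the plate.
- tip_cup: Loose steel cup, 70 mm in diameter, 75 mm high, on the bench right of the plate. Origin: underside.
Not all that is in view belongs to the job. What is meant by the tube is not turquoise, and is the smaller of those in its own colour.

How it is judged:
By the outcome, as a careful person would: the job done as asked, in the order asked, and still so for the second after the job is handed in, with the robot touching nothing.
It also fails if it takes over 35 s, if anything falls off the work surface, if the arm or the gripper's body presses on something with over 40 N, if the wrist force passes 120 N, or if a joint passes its speed limit or range.

## Working session

There is one attempt and no reset: what is moved stays moved. The work goes in short steps, Python scripts to look and compute and a tool call to move; the robot and the scene stay as the last step left them, time stands still between calls to the robot, and variables do not carry over. Pictures are saved under pics/ and viewed, at most 10 in all, crops included, and the job is handed in when it is done.

Besides the shell and the picture viewer there is one more tool, called after "Request:" as name(argument=value, ...) on one line, values as JSON. arm_command: Moves the arm, as the interface text tells. Its arguments: {"type":"object","properties":{"targets":{"type":"array","items":{"type":"array","items":{"type":"number"}}},"gripper":{"type":"number"},"squeeze":{"type":"number"}},"required":["targets"]}

```bash
mkdir -p pics
python3 - <<'E'
from station import r,eyes
import cv2
for n in("scene","top"):
    cv2.imwrite(f"pics/{n}0.png",cv2.cvtColor(eyes.read_camera(n),cv2.COLOR_RGB2BGR))
    print(n,eyes.camera_params(n))
print(eyes.camera_params("wrist"))
print(r.observe())
E
```

```text
scene {'mtx': array([[419.65772362,   0.        , 252.44998344],
       [  0.        , 419.65772362, 199.33287677],
       [  0.        ,   0.        ,   1.        ]]), 'origin': array([1.15906495, 0.18212616, 1.11744159]), 'orientation': array([ 0.59428838,  0.75131726, -0.22442849, -0.17881706])}
top {'mtx': array([[367.27718191,   0.        , 256.30595236],
       [  0.        , 367.27718191, 191.19649103],
       [  0.        ,   0.        ,   1.        ]]), 'origin': array([0.34344552, 0.00984067, 1.20092899]), 'orientation': array([ 0.7120989 , -0.69905306,  0.03901574, -0.05213191])}
{'mtx': array([[323.09952368,   0.        , 253.40448397],
       [  0.        , 323.09952368, 194.7559883 ],
       [  0.        ,   0.        ,   1.        ]]), 'hand_eye': array([[-4.23465670e-04, -9.71679302e-01, -2.36303101e-01,
         6.60132979e-02],
       [ 9.99999692e-01, -5.67528524e-04,  5.41635634e-04,
        -2.26385836e-04],
       [-6.60404885e-04, -2.36302799e-01,  9.71679243e-01,
        -1.67110181e-01],
       [ 0.00000000e+00,  0.00000000e+00,  0.00000000e+00,
         1.00000000e+00]])}
{'time_s': 0.1, 'q': array([-1.37447919,  0.41790859, -0.01027171,  1.61410103,  0.00469298,
        1.11070334, -0.05300952]), 'joint_velocities': array([ 0.00103261, -0.0009446 ,  0.00061756, -0.00156922, -0.00155144,
       -0.00056834, -0.00129234]), 'joint_torque': array([ 1.19159973e-03, -8.52588201e+01,  6.39117714e-01, -4.26703191e+01,
       -4.90219030e-02,  1.63304934e-02, -5.97749647e-06]), 'ee_pos': array([0.14718839, 0.60708785, 0.21589697]), 'tool_rot': array([ 1.18645077e-01,  9.92936577e-01, -5.48140566e-04, -1.91650655e-05]), 'wrist_force': array([0.3372378 , 0.09141425, 0.49712449]), 'moment': array([ 0.04291062, -0.0340484 , -0.02891229]), 'finger_force': 0.0, 'opening': 0.9991570484448008}
```

View pics/scene0.png

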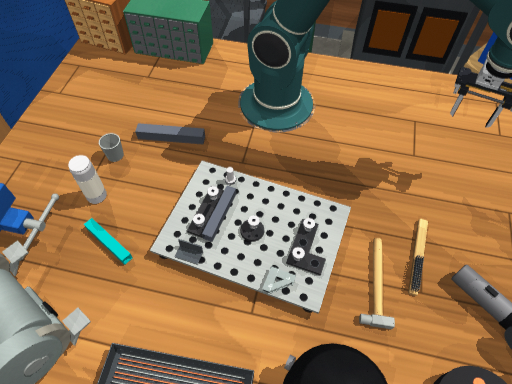

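View pics/top0.png

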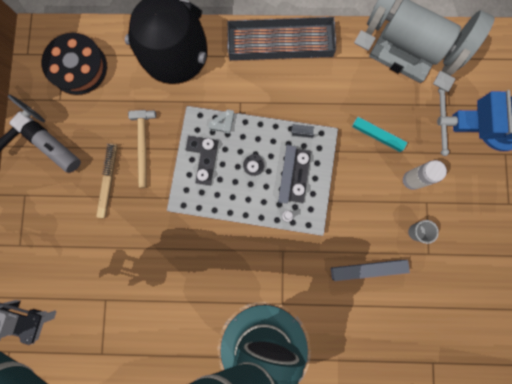

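Candidates in the top view:
- **Straight bar pins:** near (298,189) and far (303,158). The dark grey tube lies along the bar at (287,173).
- **L-stop pins:** (207,143) and (203,174).
- **Round stop pin:** (254,166).
- **Spare pin:** loose at (288,214).
- **Other bars:** a turquoise bar at (380,134) and a larger grey bar at (370,270), both on the bench.

I choose (298,189) and (303,158), and will check them in a crop.

```bash
cat > h.py <<'E'
import numpy as np
from scipy.spatial.transform import Rotation as R
def ray(p,uv,T=None):
    K=p["mtx"]; d=np.linalg.inv(K)@[uv[0],uv[1],1]
    return np.array(p["origin"]), R.from_quat(p["orientation"]).as_matrix()@d
def onz(o,d,z): return o+d*(z-o[2])/d[2]
def tri(a,b):
    A=np.stack([a[1],-b[1]],1); s=np.linalg.lstsq(A,b[0]-a[0],rcond=None)[0]
    P,Q=a[0]+a[1]*s[0],b[0]+b[1]*s[1]; return (P+Q)/2,np.linalg.norm(P-Q)
E
python3 - <<'E'
from station import eyes
from h import *
import cv2
t=eyes.camera_params("top");s=eyes.camera_params("scene")
a=cv2.imread("pics/top0.png")[120:240,170:340];b=cv2.imread("pics/scene0.png")[160:270,150:320]
a=cv2.resize(a,None,fx=4.6,fy=4.6,interpolation=2)[:, :782]
b=cv2.resize(b,(782,506),interpolation=2)
cv2.imwrite("pics/c_top.png",a)
for n,p,q in [("near",(298.5,189),(213,191)),("far",(303,158),(199,219))]:
    print(n,tri(ray(t,p),ray(s,q)), onz(*ray(t,p),.080),onz(*ray(s,q),.080))
E
```

```text
near (array([ 0.49643946, -0.09499535,  0.08610584]), np.float64(0.003863003140185045)) [ 0.49772282 -0.09747506  0.08      ] [ 0.49225598 -0.09468904  0.08      ]
far (array([ 0.59491319, -0.10896982,  0.078864  ]), np.float64(0.004308203118423672)) [ 0.59519283 -0.11096119  0.08      ] [ 0.5952474  -0.10648416  0.08      ]
```

View pics/c_top.png

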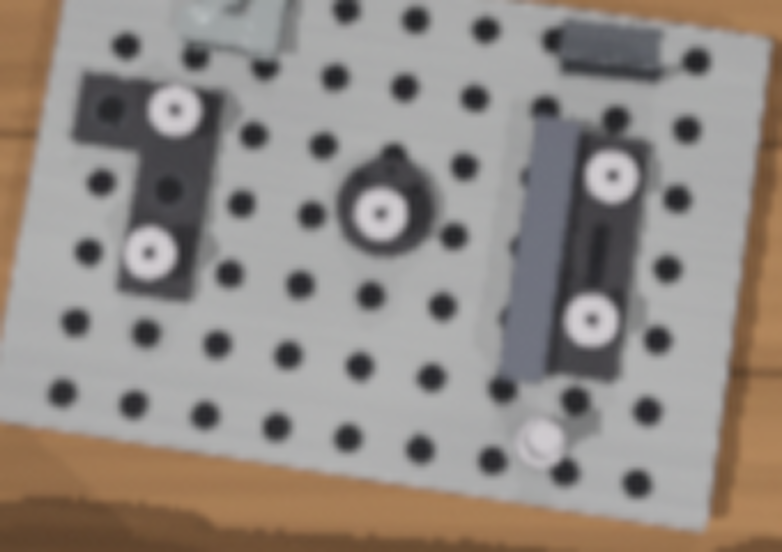

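The crop shows the dark straight bar with the tube at its left. Its two pins are at crop pixels (611,177) and (591,320), so the choice is confirmed. I'll close the fingers and move above the middle of the bar.

Request:
arm_command(targets=[[2.35,-4.15,0,0],[4.7,-8.3,0,0],[7.05,-12.45,0,0],[9.4,-16.6,0,0],[11.75,-20.75,0,0],[14.1,-24.9,0,0],[16.45,-29.05,0,0],[18.8,-33.2,0,0]], gripper=1, squeeze=5)

```text
time_s: 0.9
ee_pos: [0.3357, 0.2735, 0.2164]
tool_rot: [0.119, 0.993, 0.0, -0.0]
wrist_force: [0.9, 0.9, 0.7]
opening: 0.354
finger_force: 0.0
```

Request:
arm_command(targets=[[2.35,-4.15,0,0],[4.7,-8.3,0,0],[7.05,-12.45,0,0],[9.4,-16.6,0,0],[11.75,-20.75,0,0],[14.1,-24.9,0,0],[16.45,-29.05,0,0],[18.8,-33.2,0,0]])

```text
time_s: 1.7
ee_pos: [0.5238, -0.0583, 0.2164]
tool_rot: [0.118, 0.993, -0.0, 0.0]
wrist_force: [1.1, 1.3, -0.3]
opening: 0.003
finger_force: 0.0
```

Request:
arm_command(targets=[[1.2,-2.4,0,0],[2.2,-4.6,0,0],[2.2,-4.6,0,0],[2.2,-4.6,0,0],[2.2,-4.6,0,0],[2.2,-4.6,0,0],[2.2,-4.6,0,0],[2.2,-4.6,0,0]])

```text
time_s: 2.5
ee_pos: [0.5452, -0.1021, 0.2165]
tool_rot: [0.118, 0.993, 0.0, 0.0]
wrist_force: [0.0, -0.6, -0.3]
opening: 0.007
finger_force: 0.0
```

Run:
```python
from station import r,eyes
import cv2,json
o=r.observe(); im=eyes.read_camera("wrist")
cv2.imwrite("pics/w1.png",cv2.cvtColor(im,cv2.COLOR_RGB2BGR))
json.dump([o["ee_pos"].tolist(),o["tool_rot"].tolist()],open("w1.json","w"))
print(o["ee_pos"],o["tool_rot"],o["opening"],o["wrist_force"],o["time_s"],o["q"].round(2))
```

```text
[ 0.54517054 -0.10213513  0.21652902] [1.18285833e-01 9.92979583e-01 6.89062092e-05 7.49630477e-05] 0.007057410880889417 [ 0.03748229 -0.60309029 -0.26222447] 2.5 [-0.32  0.33  0.56  1.81 -0.19  1.06  1.64]
```

View pics/w1.png

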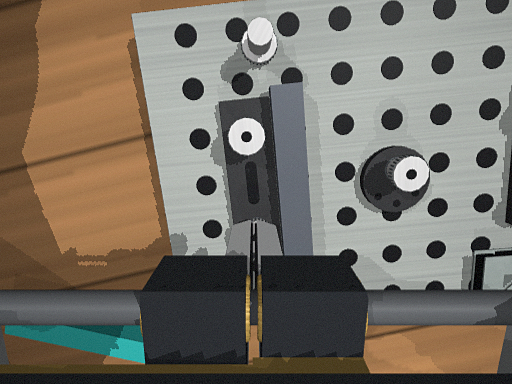

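The wrist view has the robot side at the top. The near bar pin is at (247,137), the tube is to its right around (292,170), and the spare pin is at (260,40). The fingers hide the far pin.

```bash
cat >> h.py <<'E'
def wray(p,pos,quat,uv):
    M=np.eye(4);M[:3,:3]=R.from_quat(quat).as_matrix();M[:3,3]=pos
    T=M@p["hand_eye"];d=np.linalg.inv(p["mtx"])@[uv[0],uv[1],1]
    return T[:3,3],T[:3,:3]@d
E
python3 - <<'E'
from station import eyes
from h import *
import json,cv2
w=eyes.camera_params("wrist");t=eyes.camera_params("top");s=eyes.camera_params("scene")
pos,q=json.load(open("w1.json"))
W=wray(w,pos,q,(247,137))
for z in(.078,.083,.088):print(z,onz(*W,z))
print(tri(W,ray(t,(298.5,189.5))),tri(W,ray(s,(213,191))))
a=onz(*wray(w,pos,q,(219,102)),.054);b=onz(*wray(w,pos,q,(234,219)),.054);print(a,b,np.degrees(np.arctan2((b-a)[1],(b-a)[0])))
a=onz(*wray(w,pos,q,(303,83)),.072);b=onz(*wray(w,pos,q,(313,252)),.072);print("tube",a,b,np.degrees(np.arctan2((b-a)[1],(b-a)[0])))
E
```

```text
0.078 [ 0.4979581  -0.09688666  0.078     ]
0.083 [ 0.49767942 -0.09672281  0.083     ]
0.088 [ 0.49740074 -0.09655895  0.088     ]
(array([ 0.49786429, -0.09772429,  0.07109471]), np.float64(0.001552839032668431)) (array([ 0.49688519, -0.09481345,  0.08635819]), np.float64(0.003793386874122743))
[ 0.4599414  -0.11625241  0.054     ] [ 0.5799913  -0.13193272  0.054     ] -7.441558967395519
tube [ 0.46301615 -0.03554723  0.072     ] [ 0.62865496 -0.05875927  0.072     ] -7.977280610550198
```

Request:
arm_command(targets=[[-2.4,0.3,-1.5,0],[-4.8,0.5,-4,0],[-4.8,0.5,-6.5,0],[-4.8,0.5,-8.5,0],[-4.8,0.5,-9.6,0],[-4.8,0.5,-10.2,0],[-4.8,0.5,-10.4,0],[-4.8,0.5,-10.5,0]])

```text
time_s: 3.35
ee_pos: [0.4976, -0.0977, 0.1119]
tool_rot: [0.119, 0.993, -0.0, 0.0]
wrist_force: [0.1, 1.1, 0.5]
opening: 0.006
finger_force: 0.0
```

Run:
```python
from station import r,eyes
import cv2
o=r.observe(); im=cv2.cvtColor(eyes.read_camera("wrist"),cv2.COLOR_RGB2BGR); sc=cv2.cvtColor(eyes.read_camera("scene"),cv2.COLOR_RGB2BGR)
a=cv2.resize(im[60:300,130:390],(390,360)); b=cv2.resize(sc[150:270,150:280],(390,360),interpolation=2)
cv2.imwrite("pics/w2.png",cv2.hconcat([a,b])); print(o["ee_pos"],o["wrist_force"])
```

```text
[ 0.49760073 -0.09769304  0.11185049] [0.05277553 1.06214654 0.46477386]
```

View pics/w2.png

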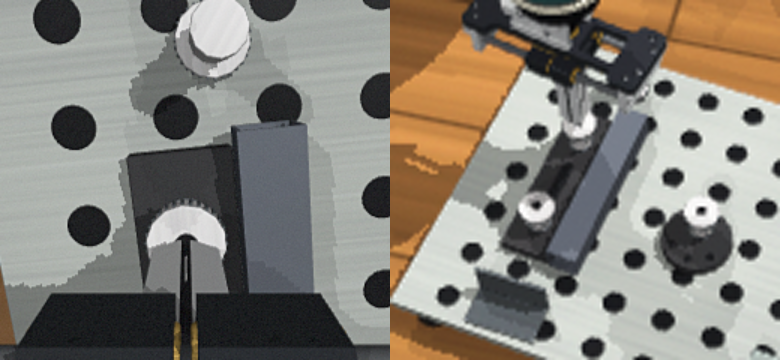

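The closed tips are centred over the near pin's head and clear of the tube. I'll press slowly.

Request:
arm_command(targets=[[0,0.1,-0.2,0],[0,0.1,-0.4,0],[0,0.1,-0.6,0],[0,0.1,-0.8,0],[0,0.1,-1.0,0],[0,0.1,-1.2,0],[0,0.1,-1.4,0],[0,0.1,-1.6,0]])

```text
time_s: 4.25
ee_pos: [0.4972, -0.0966, 0.0953]
tool_rot: [0.119, 0.993, -0.0, 0.0]
wrist_force: [-1.7, -0.4, 3.4]
opening: 0.011
finger_force: 1.9
```

Request:
arm_command(targets=[[0,0,-0.2,0],[0,0,-0.4,0],[0,0,-0.6,0],[0,0,-0.8,0],[0,0,-1.0,0],[0,0,-1.2,0],[0,0,-1.4,0],[0,0,-1.5,0]])

```text
time_s: 5.05
ee_pos: [0.4972, -0.0966, 0.0802]
tool_rot: [0.119, 0.993, -0.0, 0.0]
wrist_force: [-0.9, 0.4, 3.6]
opening: 0.007
finger_force: 1.8
```

Request:
arm_command(targets=[[0,0,-0.05,0],[0,0,-0.1,0],[0,0,-0.15,0],[0,0,-0.19,0],[0,0,-0.23,0],[0,0,-0.26,0],[0,0,-0.28,0],[0,0,-0.3,0]])

```text
time_s: 5.85
ee_pos: [0.4972, -0.0966, 0.0774]
tool_rot: [0.119, 0.993, -0.0, 0.0]
wrist_force: [-0.8, -0.1, 4.2]
opening: 0.005
finger_force: 1.8
```

Request:
arm_command(targets=[[0,0,-0.02,0],[0,0,-0.04,0],[0,0,-0.06,0],[0,0,-0.07,0],[0,0,-0.08,0],[0,0,-0.08,0],[0,0,-0.08,0],[0,0,-0.08,0]])

```text
time_s: 6.65
ee_pos: [0.4973, -0.0966, 0.0772]
tool_rot: [0.119, 0.993, 0.0, 0.0]
wrist_force: [-5.2, 0.9, 17.0]
opening: 0.007
finger_force: 8.6
```

The near pin is solidly home, with force rising to 17 N at TCP z = 0.077. Next is the far pin.

Request:
arm_command(targets=[[0,0,0.5,0],[0,0,2.5,0],[0,0,4.5,0],[3.5,-0.5,5.0,0],[7.5,-1.0,5.0,0],[9.9,-1.4,4.8,0],[9.9,-1.4,4.0,0],[9.9,-1.4,3.5,0]])

```text
time_s: 7.45
ee_pos: [0.5956, -0.1106, 0.1105]
tool_rot: [0.119, 0.993, -0.0, -0.001]
wrist_force: [0.3, -0.6, -0.0]
opening: 0.009
finger_force: 0.0
```

Run:
```python
from station import r,eyes
import cv2
o=r.observe(); im=cv2.cvtColor(eyes.read_camera("wrist"),cv2.COLOR_RGB2BGR); sc=cv2.cvtColor(eyes.read_camera("scene"),cv2.COLOR_RGB2BGR)
a=cv2.resize(im[60:300,130:390],(390,360)); b=cv2.resize(sc[150:270,150:280],(390,360),interpolation=2)
cv2.imwrite("pics/w3.png",cv2.hconcat([a,b])); print(o["ee_pos"],o["wrist_force"])
```

```text
[ 0.59559923 -0.11062369  0.11053439] [ 0.26758713 -0.63695579 -0.01521272]
```

View pics/w3.png

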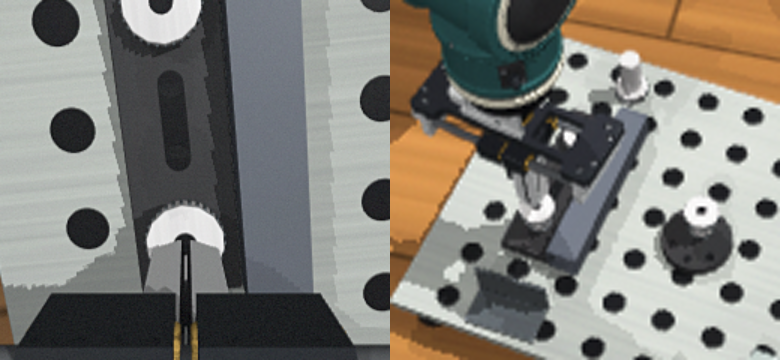

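The tips are centred over the far pin, and the near pin is in view lying flat at the top.

Request:
arm_command(targets=[[0,0,-0.2,0],[0,0,-0.4,0],[0,0,-0.6,0],[0,0,-0.8,0],[0,0,-1.0,0],[0,0,-1.2,0],[0,0,-1.4,0],[0,0,-1.6,0]])

```text
time_s: 8.35
ee_pos: [0.5962, -0.1106, 0.0954]
tool_rot: [0.119, 0.993, -0.0, -0.0]
wrist_force: [0.7, -0.7, 0.0]
opening: 0.007
finger_force: 0.0
```

Request:
arm_command(targets=[[0,0,-0.2,0],[0,0,-0.4,0],[0,0,-0.6,0],[0,0,-0.8,0],[0,0,-1.0,0],[0,0,-1.2,0],[0,0,-1.4,0],[0,0,-1.5,0]])

```text
time_s: 9.15
ee_pos: [0.5962, -0.1106, 0.0804]
tool_rot: [0.119, 0.993, -0.0, 0.0]
wrist_force: [-0.8, 0.2, 3.2]
opening: 0.003
finger_force: 1.8
```

Request:
arm_command(targets=[[0,0,-0.05,0],[0,0,-0.1,0],[0,0,-0.15,0],[0,0,-0.19,0],[0,0,-0.23,0],[0,0,-0.26,0],[0,0,-0.28,0],[0,0,-0.3,0]])

```text
time_s: 9.95
ee_pos: [0.5963, -0.1106, 0.0777]
tool_rot: [0.119, 0.993, -0.0, 0.0]
wrist_force: [-0.7, -0.3, 3.6]
opening: 0.004
finger_force: 1.8
```

Request:
arm_command(targets=[[0,0,-0.02,0],[0,0,-0.04,0],[0,0,-0.06,0],[0,0,-0.07,0],[0,0,-0.08,0],[0,0,-0.09,0],[0,0,-0.09,0],[0,0,-0.09,0]])

```text
time_s: 10.75
ee_pos: [0.5963, -0.1106, 0.0772]
tool_rot: [0.119, 0.993, 0.0, 0.0]
wrist_force: [-4.1, 1.0, 12.0]
opening: 0.005
finger_force: 6.3
```

The far pin is solidly home at the same height, with 12 N. I'll withdraw and check.

Request:
arm_command(targets=[[0,0,0.5,0],[0,0,2.5,0],[0,0,5,0],[0,0,8,0],[0,0,11,0],[0,4,14,0],[0,8,15,0],[0,12,15,0]])

```text
time_s: 11.55
ee_pos: [0.5968, 0.0107, 0.2287]
tool_rot: [0.119, 0.993, 0.0, 0.001]
wrist_force: [1.1, -0.6, -0.5]
opening: 0.007
finger_force: 0.0
```

Request:
arm_command(targets=[[0,4,0,0],[-1,8,0,0],[-2,12,0,0],[-3,16,0,0],[-4,20,0,0],[-5,23,0,0],[-5,24,0,0],[-5,24,0,0]])

```text
time_s: 12.35
ee_pos: [0.5459, 0.2507, 0.2266]
tool_rot: [0.117, 0.993, -0.0, -0.0]
wrist_force: [0.1, -0.4, 0.2]
opening: 0.005
finger_force: 0.0
```

Run:
```python
from station import r,eyes
import cv2
o=r.observe(); f=lambda n:cv2.cvtColor(eyes.read_camera(n),cv2.COLOR_RGB2BGR)
a=cv2.resize(f("scene")[150:320,140:360],(660,510),interpolation=2)
cv2.imwrite("pics/f.png",a); cv2.imwrite("pics/ftop.png",f("top")); print(o["ee_pos"],o["wrist_force"],o["time_s"])
```

```text
[0.54586944 0.25069675 0.22655769] [ 0.10626051 -0.44437218  0.22556046] 12.35
```

View pics/f.png

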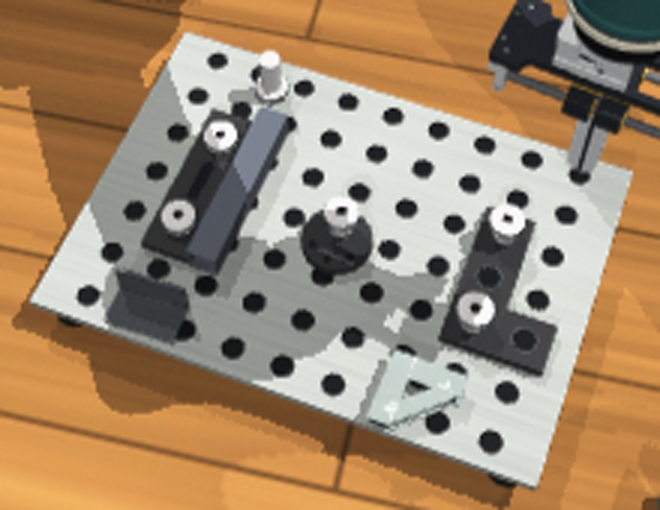

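Both bar pins sit flat, at crop pixels (220,134) and (178,216). The L-stop and round stop pins still stand, and the tube and everything else look undisturbed.

```bash
python3 -c "
from station import r
print(r.hand_in())"
```

```text
the job is handed in; nothing more can be done
None
```

Both pins of the straight bar are pressed fully home (peak readings about 17 N near, 12 N far), the arm is withdrawn, the final picture shows the tube and the other stops' pins as they were, and the job is handed in at about 12.5 s.

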